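# Feed a nest box into the drilling station and hold the drill guide at its mark

### The job

Push the wooden nest box along the rollers, without lifting it off them, until its front end is against the end stop of the bay. Then pull the spring-loaded drill guide out by its upright handle until its pointer lines up with the pointer of the index block on the end stop, and finish while holding it there, since it springs back when let go and the hole is about to be drilled. Leave the tools and other things on the bench where they are.

Things in the scene. Friction and masses are not known exactly. Their poses are not given: they have to be found in the camera images.
- station: The drilling station, fixed to the bench. Origin on the bench top (z 0) below the roller row's centre line. Its y axis runs along the row from the loading end (y -300 mm) to the end stop; its x axis points across it to the drill guide's pillar. 13 free grey rollers, 28 mm in diameter, 35 mm apart, tops at z 45 mm. Side rails: inner faces at x +-63 mm, 14 mm thick, tops at z 65 mm.
- bay_stop (a point): Centre of the end stop's face that the nest box comes to rest against (station frame 0, 170, 90 mm); axes as the station's. The stop is a plywood wall from y 170 to 200 mm, x +-85 mm, 150 mm high. The bay is the row's last 150 mm, where plywood cheeks raise the side rails to z 95 mm.
- nest_box: Wooden nest box (0.5 to 0.9 kg) lying on its back on the rollers: 118 mm across (x), 180 mm long (y), 90 mm high, dark round entrance hole and three grooves on top. Its tail end (-y) is the roof board, 14 mm thick, 104 mm high. Origin: centre of its underside; y points to the stop, as the station's, but for 4 mm of side play. Rolls easily, too wide to grip across.
- box_nose (a point): Centre of the nest box's flat front end (box frame 0, 90, 45 mm), which must come against the stop.
- box_tail (a point): Point on the middle of the outer face of the roof board, the flat tail end to push on (box frame 0, -90, 45 mm).
- guide_slide: Spring-return drill guide: level aluminium plate, 50 mm wide (y), 10 mm thick, that slides out of the pillar over the bay along the station's -x, 8 mm above the nest box; travel 85 mm. The spring pulls it back with 3 N at rest, 6 to 11 N at the marks. Origin: on the plate's underside, below the handle's middle (at rest at station 50, 110, 143 mm); axes as the station's.
- pillar_top (a point): Centre of the top of the grey pillar that houses the slide (station frame 165, 110, 178 mm): it fills x 125 to 205 mm, y 63 to 157 mm, from the bench to z 178 mm.
- handle_top (a point): Centre of the top of the black upright handle, a block 18 mm thick (x), 50 mm wide (y), 52 mm high above the plate (slide frame 0, 0, 62 mm; 205 mm above the bench). In front of it the plate reaches 35 mm from its middle and carries a 3 mm high brass bush; behind it, at rest, 66 mm are free to the pillar.
- slide_pointer (a point): Tip of the slide's pointer, a steel finger 4 mm wide and 6 mm high that sticks out from the handle's foot towards the end stop (slide frame 0, 55, 11 mm), level with the handle's middle in x.
- index_block: Small steel index block, 20 x 20 x 22 mm with a dark knob on top, fixed on top of the end stop; its place along the stop (station x) differs from time to time. Origin: centre of its underside, 150 mm above the bench; axes as the station's.
- mark (a point): Tip of the index block's own pointer, a steel finger 4 mm wide that faces the slide's pointer (block frame 0, -19, 4 mm). The slide is at the mark when both tips have the same station x; it is 25 to 65 mm out then.
- glue: Bystander: white glue bottle, 60 mm across, 170 mm high. Origin: centre of its underside.
- screw_jar: Bystander: glass jar, 64 mm across, 75 mm high, behind the rollers. Origin: centre of its underside.
- screwdriver: Bystander: screwdriver lying in front of the rollers. Origin at its underside.
- offcut: Bystander: wood offcut, 70 x 110 x 22 mm, lying in front of the bay. Origin: centre of its underside.
- block_plane: Bystander: hand plane, 50 x 190 mm, about 65 mm high, behind the rollers. Origin: centre of its underside.
- cordless_drill: Bystander: cordless drill standing on its battery, about 205 mm high, left of the station. Origin: centre of its underside.
- tape: Bystander: grey tape measure, 60 x 60 x 35 mm, right of the station. Origin: centre of its underside.
Not all that is in view belongs to the job. Leave any purple or turquoise look-alike of the nest_box alone.

How it is judged:
By the outcome, as a careful person would: the job done as asked, in the order asked, and still so for the second after the job is handed in, while the arm keeps its last pose, push and grip.
It also fails if it takes over 51 s, if anything falls off the work surface, if the arm or the gripper's body presses on something with over 40 N, if the wrist force passes 120 N, or if a joint passes its speed limit or range.

### The arm

A 6-joint arm with a two-finger parallel gripper is mounted at the origin on the work surface. World frame = base frame: x ahead of the robot, y to its left, z up, the work surface at z = 0. Lengths are in m, angles in rad, forces in N, time in s.
With the tool pointing down it reaches from about 0.325 to 0.775 m from the base axis. Payload 5.5 kg.
Tool frame: the origin (TCP) lies midway between the tips of the shut fingers; the grasp point (between the pads) lies 19 mm behind it; z points along the fingers, y is the line along which they close (so a half turn about z gives the same grasp; the last joint's range is limited). The gripper opens to 88 mm and grips with 3 to 60 N. Pads are 20 mm wide; open, the fingers measure 115 mm over their backs; the gripper's body (75 mm by 178 mm) begins 61 mm behind the grasp point.
Start: joints at [-1.401, 0.091, 1.231, -0, 1.82, -0.057], TCP at [0.135, -0.585, 0.223] pointing down, gripper open.
Joint ranges: [-2.87, 2.87], [-0.86, 2.18], [0.17, 2.46], [-1.51, 4.65], [0.06, 2.69], [-2.65, 2.65]. Speed limits (rad/s): [2.57, 2.57, 3.01, 3.14, 3.14, 3.14].

### API

Orientations are given as a unit quaternion [w, x, y, z].
In Python, from plant import r, imaging gives the robot as it stands.
- The arm moves only by the tool play_rows, never from a script. Its argument "targets" is a list that holds one entry, the list of rows, each a list of 7 numbers: the shift along the tool's x, y, z normalised to -1 to 1, where 1 is 0.75 m, then the turn, a rotation vector about the tool's x, y, z normalised to -1 to 1, where 1 is 2 rad, then the closure, from -1 (fully open) to 1 (shut). A call has 1 to 20 rows; each row shifts and turns the commanded pose from where the row before left it, along the tool's axes as they then stand; what a row does not reach is not made up. A row lasts 1/8 s, in which the tool goes at most 62.5 mm and 10.7 degrees, less where a joint would pass 70% of its speed; a pose out of reach is approached as far as the arm can. A call with a number of a shift or a turn outside -1 to 1 is refused whole. A call with a gripper value outside its range is refused whole. The fingers move at their own pace and stop on an object; "grip_force" is the grip in N (left out, the last holds). Time passes only in rows, so rows that do not move let the fingers close. It gives the time, the measured TCP pose, the force, the opening and the grip force at its end, in the units of the state.
- r.get_obs(): the state, without advancing time (a new reading comes with each control period).
- imaging.grab_frame(name): name is "scene" or "top" or "wrist"; returns the picture (420x560x3 uint8, red, green, blue); there is no depth.
- imaging.camera_params(name): a dict with "fx", "fy", "cx", "cy" (pixels), "R" (3x3) and "t" (3): a world point X has camera coordinates R X + t; the wrist camera has in their place "mount" (4x4, takes a point from camera to tool coordinates, whose origin is the TCP and whose axes are the flange's). Camera axes: x right, y down, z forward; pixel columns grow to the right and rows downward; lengths in m; the calibration is good to about 2 mm. A picture is of the moment at which its call begins: read the wrist's pose just before it. camera_params takes no time and is no camera call.
- r.close_job(): hands the job in; it is judged then, once.
The state is a dict: "time": time; "joint_pos": joint angles; "joint_velocities": joint speeds; "tau": joint torques, N m; "tool_pos": TCP position; "tcp_rot": TCP orientation; "force": force on the tool from outside, world axes, zero at the start; "ft_torque": the same for the moment, N m; "finger_gap": opening from 0.0 (shut) to 1.0 (fully open); "grip_force": force on a finger pad.
Only numpy, scipy, OpenCV 4.12 (cv2) and the standard library are available. Lean on these libraries where they do the work, as an engineer would, in place of code of your own. Each camera call takes 0.05 s, during which the arm holds its last target. There are 200 camera calls.

## Working session

There is one attempt and no reset: what is moved stays moved. The work goes in short steps, Python scripts to look and compute and a tool call to move; the robot and the scene stay as the last step left them, time stands still between calls to the robot, and variables do not carry over. Pictures are saved under pics/ and viewed, at most 10 in all, crops included, and the job is handed in when it is done.

Besides the shell and the picture viewer there is one more tool, called after "Request:" as name(argument=value, ...), one argument or row to a line, values as JSON. play_rows: Moves the arm, as the interface text tells. Its arguments: {"type":"object","properties":{"targets":{"type":"array","items":{"type":"array","items":{"type":"array","items":{"type":"number","minimum":-1,"maximum":1}}}},"grip_force":{"type":"number"}},"required":["targets"]}

```bash
mkdir -p pics; ls; python3 - <<'E'
from plant import r, imaging
import cv2, numpy as np
np.set_printoptions(precision=4,suppress=True)
o=r.get_obs(); print(o)
for n in("scene","top"):
    cv2.imwrite(f"pics/{n}0.png",imaging.grab_frame(n)[:,:,::-1]); print(n,imaging.camera_params(n))
print(imaging.camera_params("wrist"))
E
```

```text
pics
{'time': 0.0, 'joint_pos': array([-1.4007,  0.0918,  1.2319,  0.    ,  1.8198, -0.0567]), 'joint_velocities': array([ 0.0006,  0.0004, -0.0005,  0.0003,  0.0006, -0.001 ]), 'tau': array([  0.0023, -44.6449, -40.6447,   0.0698,   0.0293,  -0.0002]), 'tool_pos': array([ 0.1349, -0.5843,  0.2215]), 'tcp_rot': array([-0.001 ,  0.9936,  0.1131, -0.    ]), 'force': array([-0.0637,  0.0169, -0.1858]), 'ft_torque': array([ 0.0144, -0.0278, -0.0187]), 'grip_force': 0.0, 'finger_gap': 1.0014827373754251}
scene {'fx': 399.1765328630514, 'fy': 399.1765328630514, 'cx': 273.422604546421, 'cy': 203.92289373166653, 'R': array([[-0.8629,  0.5053, -0.0088],
       [ 0.4312,  0.7271, -0.5342],
       [-0.2635, -0.4647, -0.8453]]), 't': array([ 0.443 , -0.1309,  1.3126])}
top {'fx': 433.07930948423206, 'fy': 433.07930948423206, 'cx': 278.5081964010395, 'cy': 215.11822654405964, 'R': array([[-0.0181, -0.9998, -0.0017],
       [-0.9827,  0.0181, -0.1843],
       [ 0.1843, -0.0017, -0.9829]]), 't': array([-0.0006,  0.4913,  1.2004])}
{'fx': 331.4667108611625, 'fy': 331.4667108611625, 'cx': 277.922045295465, 'cy': 212.59462263322956, 'mount': array([[ 0.0005, -0.9705, -0.241 ,  0.0646],
       [ 1.    ,  0.0004,  0.0005, -0.0003],
       [-0.0004, -0.241 ,  0.9705, -0.1621],
       [ 0.    ,  0.    ,  0.    ,  1.    ]])}
```

View pics/scene0.png

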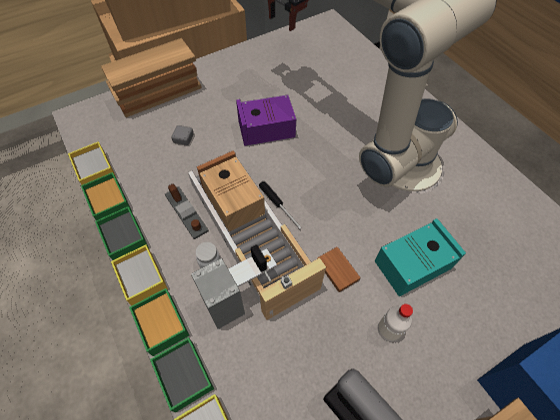

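View pics/top0.png

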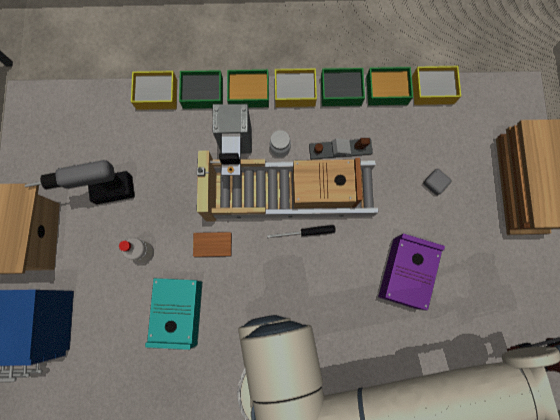

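The candidates for the nest box in the top view are the natural-wood one on the rollers (328,183), the purple one (412,272) and the turquoise one (174,313). There are also wood crates at the edges. Only the wooden one lies on the rollers with its roof board at the loading end (360,183), so it fits the description. I'll confirm that in enlarged crops.

```bash
python3 - <<'E'
import cv2
a=cv2.imread("pics/top0.png")[95:225,190:390]
cv2.imwrite("pics/topc.png",cv2.resize(a,None,fx=4,fy=4,interpolation=cv2.INTER_CUBIC))
b=cv2.imread("pics/scene0.png")[140:335,170:370]
cv2.imwrite("pics/scenec.png",cv2.resize(b,None,fx=3,fy=3,interpolation=cv2.INTER_CUBIC))
E
```

```text
(no output)
```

View pics/topc.png

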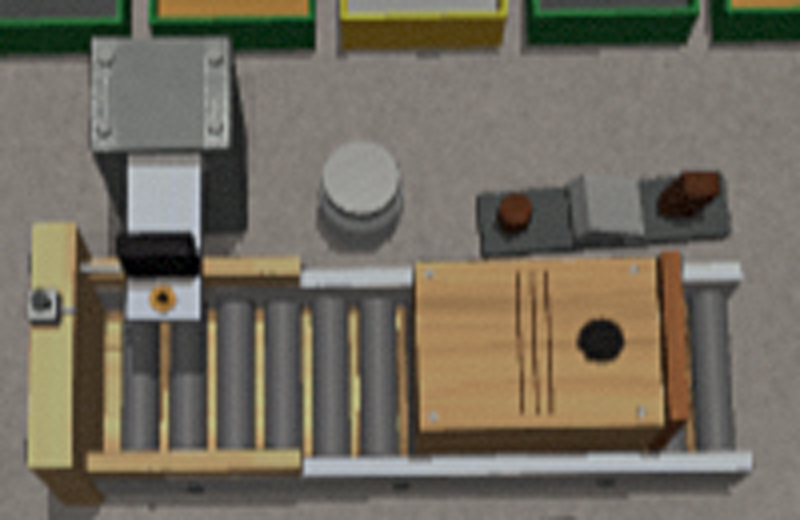

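View pics/scenec.png

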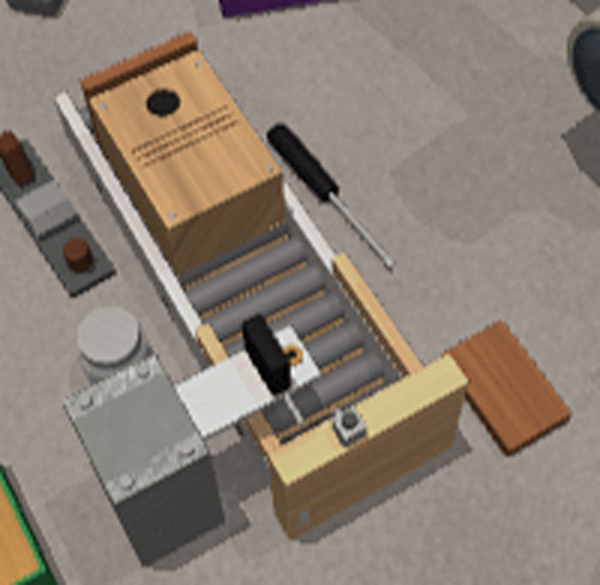

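Both crops confirm it: natural wood with a dark hole at (340,180), three grooves and a reddish roof board at (358,180), lying between the rails. The stop, pillar, handle at (229,155) and index block at (200,171) are clearly visible. Next I'll fit the station pose from both views.

```bash
cat > h.py <<'E'
import numpy as np
from scipy.optimize import least_squares
from plant import r, imaging
np.set_printoptions(precision=4,suppress=True)
C={n:imaging.camera_params(n) for n in("scene","top")}
def proj(n,X):
    c=C[n]; p=np.atleast_2d(X)@c["R"].T+c["t"]
    return np.c_[c["fx"]*p[:,0]/p[:,2]+c["cx"],c["fy"]*p[:,1]/p[:,2]+c["cy"]]
def tc(u): return (np.array(u,float)+.5)/4-.5+[190,95]
def sc(u): return (np.array(u,float)+.5)/3-.5+[170,140]
def tri(a,b): # top px, scene px
    s=least_squares(lambda X:np.r_[proj("top",X)[0]-a,proj("scene",X)[0]-b],[.5,0,.1]); return s.x,np.abs(s.fun).max()
E
python3 - <<'E'
from h import *
S=np.array([[85,200,150],[85,170,150],[-85,200,150],[-85,170,150],[205,157,178],[205,63,178],[125,63,178],[125,157,178]])/1e3
T=tc([[33,224],[78,224],[28,468],[74,468],[93,38],[231,38],[233,150],[95,152]])
U=sc([[275,485],[262,452],[466,380],[445,355],[125,490],[65,403],[155,360],[217,432]])
def w(p,S):
    c,s=np.cos(p[2]),np.sin(p[2]); return S@np.array([[c,s,0],[-s,c,0],[0,0,1]])+[p[0],p[1],p[3]]
f=lambda p:np.r_[proj("top",w(p,S))-T,proj("scene",w(p,S))-U].ravel()
s=least_squares(f,[.5,0,0,0],loss="soft_l1"); p=s.x; print(p,f(p).reshape(-1,2).round(1).tolist())
def inv(X): 
    d=X-[p[0],p[1],p[3]]; c,t=np.cos(p[2]),np.sin(p[2]); return np.array([c*d[0]+t*d[1],-t*d[0]+c*d[1],d[2]])
for n,a,b in[("roof_top_outer_L",[681,252],[82,85]),("roof_outer_R",[687,418],[193,36]),("nose_top_L",[416,264],[174,228]),("nose_top_R",[421,431],[283,178]),
 ("knob",[42,299],[348,421]),("slidetipcorner63",[200,320],[297,327]),("bush",[163,298],[291,353]),("marktip",[75,310],[332,409]),("slideptr",[80,269],[299,421])]:
    X,e=tri(tc(a),sc(b)); print(n,X,inv(X),e.round(2))
E
```

```text
[ 0.5705  0.0062 -0.0029 -0.0071] [[0.5, -0.1], [0.2, -0.2], [0.5, 0.1], [0.3, -0.1], [0.2, 0.5], [0.4, 0.0], [-0.1, -0.1], [-0.6, -0.0], [3.3, 0.1], [1.4, 0.3], [0.7, 0.5], [0.8, -1.0], [-3.5, 4.6], [-0.6, -0.6], [0.1, -2.2], [-2.3, 6.5]]
roof_top_outer_L [ 0.6289 -0.2338  0.137 ] [ 0.0592 -0.2398  0.1442] 0.3
roof_outer_R [ 0.5118 -0.2307  0.1407] [-0.0579 -0.237   0.1478] 0.46
nose_top_L [ 0.6247 -0.0521  0.131 ] [ 0.0544 -0.0582  0.1381] 0.72
nose_top_R [ 0.5113 -0.0541  0.1198] [-0.059  -0.0605  0.1269] 0.21
knob [0.5936 0.1952 0.1717] [0.0226 0.1891 0.1788] 0.14
slidetipcorner63 [0.583  0.0946 0.1474] [0.0123 0.0884 0.1546] 0.72
bush [0.5988 0.1169 0.1542] [0.028  0.1107 0.1613] 0.17
marktip [0.5935 0.175  0.1514] [0.0226 0.1689 0.1586] 0.66
slideptr [0.6214 0.1714 0.1541] [0.0505 0.1654 0.1612] 0.72
```

Request:
play_rows(
  targets=[
    [[0.054,-0.018,-0.004,0,0,0,-1],[0.054,-0.018,-0.004,0,0,0,-1],[0.054,-0.018,-0.004,0,0,0,-1],[0.054,-0.018,-0.004,0,0,0,-1],[0.054,-0.018,-0.004,0,0,0,-1],[0.054,-0.018,-0.004,0,0,0,-1],[0.054,-0.018,-0.004,0,0,0,-1],[0.054,-0.018,-0.004,0,0,0,-1],[0.054,-0.018,-0.004,0,0,0,-1],[0.054,-0.018,-0.004,0,0,0,-1],[0.054,-0.018,-0.004,0,0,0,-1],[0.054,-0.018,-0.004,0,0,0,-1],[0,0,0,0,0,-0.084,-1],[0,0,0,0,0,-0.084,-1],[0,0,0,0,0,-0.084,-1],[0,0,0,0,0,-0.084,-1],[0,0,0,0,0,-0.084,-1],[0,0,0,0,0,-0.084,-1],[0,0,0,0,0,-0.084,-1],[0,0,0,0,0,-0.084,-1]],
  ],
)

```text
time: 2.6
tool_pos: [0.5719, -0.3175, 0.2579]
tcp_rot: [-0.001, 0.705, 0.709, -0.0]
force: [-0.5, -0.2, -0.1]
finger_gap: 1.0
grip_force: 0.0
```

```bash
python3 - <<'E'
from h import *
import cv2
o=r.get_obs(); im=imaging.grab_frame("wrist"); cv2.imwrite("pics/w1.png",im[:,:,::-1]); print(o["tool_pos"],o["tcp_rot"],o["joint_pos"])
E
```

```text
[ 0.5719 -0.3175  0.2579] [-0.0006  0.7051  0.7091 -0.0001] [-0.5587  0.2549  0.9856 -0.      1.9023 -0.5643]
```

View pics/w1.png

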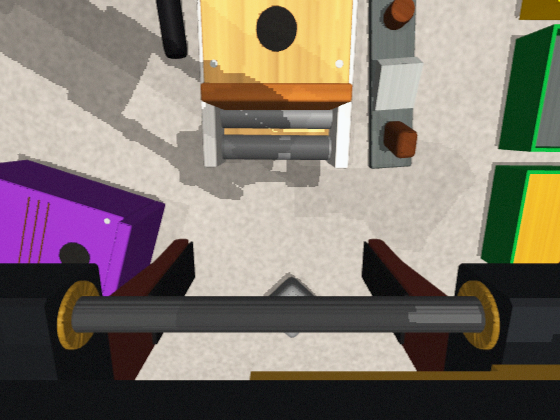

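The roof board's outer top edge runs from (201,102) to (352,102). The rail ends are at (212,165) and (341,165), and nothing stands in the push lane.

```bash
cat >> h.py <<'E'
from scipy.spatial.transform import Rotation as Ro
W=imaging.camera_params("wrist")
def wray(px,z,pos,q):
    Rt=Ro.from_quat(np.roll(q,-1)).as_matrix(); M=W["mount"]
    d=Rt@M[:3,:3]@np.r_[(px[0]-W["cx"])/W["fx"],(px[1]-W["cy"])/W["fy"],1]
    c=Rt@M[:3,3]+pos; return c+d*(z-c[2])/d[2]
E
python3 - <<'E'
from h import *
q=[-0.0006,0.7051,0.7091,-0.0001];pos=[.5719,-.3175,.2579]
for px,z in[((201,102),.149),((352,102),.149),((201,84),.149),((352,83),.149),((212,166),.065),((341,166),.065)]: print(px,wray(px,z,pos,q))
E
```

```text
(201, 102) [ 0.5106 -0.231   0.149 ]
(352, 102) [ 0.6281 -0.2303  0.149 ]
(201, 84) [ 0.5113 -0.2179  0.149 ]
(352, 83) [ 0.6273 -0.2164  0.149 ]
(212, 166) [ 0.5004 -0.2893  0.065 ]
(341, 166) [ 0.6379 -0.2885  0.065 ]
```

Request:
play_rows(
  targets=[
    [[0,0,0.042,0,0,0,-1],[0,0,0.042,0,0,0,-1],[0,0,0.042,0,0,0,-1],[0,0,0.042,0,0,0,-1],[0,0,0.042,0,0,0,-1],[0.03,-0.001,0,0,0,0,-1],[0.03,-0.001,0,0,0,0,-1],[0.02,0,0,0,0,0,-1],[0.006,0,0,0,0,0,-1],[0.006,0,0,0,0,0,-1],[0.006,0,0,0,0,0,-1],[0.006,0,0,0,0,0,-1],[0.006,0,0,0,0,0,-1],[0.01,0,0,0,0,0,-1],[0.01,0,0,0,0,0,-1]],
  ],
)

```text
time: 4.53
tool_pos: [0.5705, -0.2197, 0.1012]
tcp_rot: [0.0, 0.707, 0.707, -0.0]
force: [-0.2, -2.6, 1.0]
finger_gap: 0.999
grip_force: 1.0
```

Request:
play_rows(
  targets=[
    [[0.014,0,0,0,0,0,-1],[0.016,0,0,0,0,0,-1],[0.016,0,0,0,0,0,-1],[0.016,0,0,0,0,0,-1],[0.016,0,0,0,0,0,-1],[0.016,0,0,0,0,0,-1],[0.016,0,0,0,0,0,-1],[0.016,0,0,0,0,0,-1],[0.016,0,0,0,0,0,-1],[0.016,0,0,0,0,0,-1],[0.016,0,0,0,0,0,-1],[0.016,0,0,0,0,0,-1],[0.016,0,0,0,0,0,-1],[0.014,0,0,0,0,0,-1],[0.012,0,0,0,0,0,-1],[0.01,0,0,0,0,0,-1],[0.008,0,0,0,0,0,-1],[0.006,0,0,0,0,0,-1]],
  ],
)

```text
time: 6.78
tool_pos: [0.5706, -0.0276, 0.1012]
tcp_rot: [-0.0, 0.707, 0.707, 0.0]
force: [0.2, -0.5, 0.4]
finger_gap: 1.002
grip_force: 0.8
```

Now slow steps until the force shows the stop.

Request:
play_rows(
  targets=[
    [[0.004,0,0,0,0,0,-1],[0.004,0,0,0,0,0,-1],[0.004,0,0,0,0,0,-1],[0.003,0,0,0,0,0,-1],[0.003,0,0,0,0,0,-1],[0,0,0,0,0,0,-1]],
  ],
)

```text
time: 7.52
tool_pos: [0.5704, -0.0141, 0.1011]
tcp_rot: [-0.0, 0.707, 0.707, 0.0]
force: [-1.1, -0.5, 0.5]
finger_gap: 1.002
grip_force: 0.0
```

Request:
play_rows(
  targets=[
    [[0.003,0,0,0,0,0,-1],[0.002,0,0,0,0,0,-1],[0.002,0,0,0,0,0,-1],[0.002,0,0,0,0,0,-1],[0,0,0,0,0,0,-1]],
  ],
)

```text
time: 8.15
tool_pos: [0.5698, -0.012, 0.1011]
tcp_rot: [0.002, 0.708, 0.706, -0.003]
force: [-4.8, -15.0, 0.8]
finger_gap: 0.999
grip_force: 7.8
```

Request:
play_rows(
  targets=[
    [[-0.006,0,0,0,0,0,-1],[-0.015,0,0,0,0,0,-1],[-0.02,0,0,0,0,0,-1],[0,0,-0.05,0,0,0,-1],[0,0,-0.05,0,0,0,-1],[0,0,-0.05,0,0,0,-1],[0,0,-0.05,0,0,0,-1],[0,0,-0.05,0,0,0,-1],[0.05,0.022,0,0,0,0,-1],[0.05,0.022,0,0,0,0,-1],[0.04,0.022,0,0,0,0,-1],[0,0,0,0,0,0,-1],[0,0,0,0,0,0,-1]],
  ],
)

```text
time: 9.78
tool_pos: [0.62, 0.0656, 0.2885]
tcp_rot: [0.0, 0.707, 0.707, -0.0]
force: [0.6, -0.1, -0.4]
finger_gap: 0.999
grip_force: 0.0
```

```bash
python3 - <<'E'
from h import *
import cv2
o=r.get_obs(); im=imaging.grab_frame("wrist"); cv2.imwrite("pics/w2.png",im[:,:,::-1]); print(o["tool_pos"],o["tcp_rot"])
cv2.imwrite("pics/w2v.png",cv2.resize(im[:,:,::-1],(800,600),interpolation=cv2.INTER_CUBIC))
E
```

```text
[0.62   0.0656 0.2885] [ 0.      0.7072  0.707  -0.0003]
```

View pics/w2v.png

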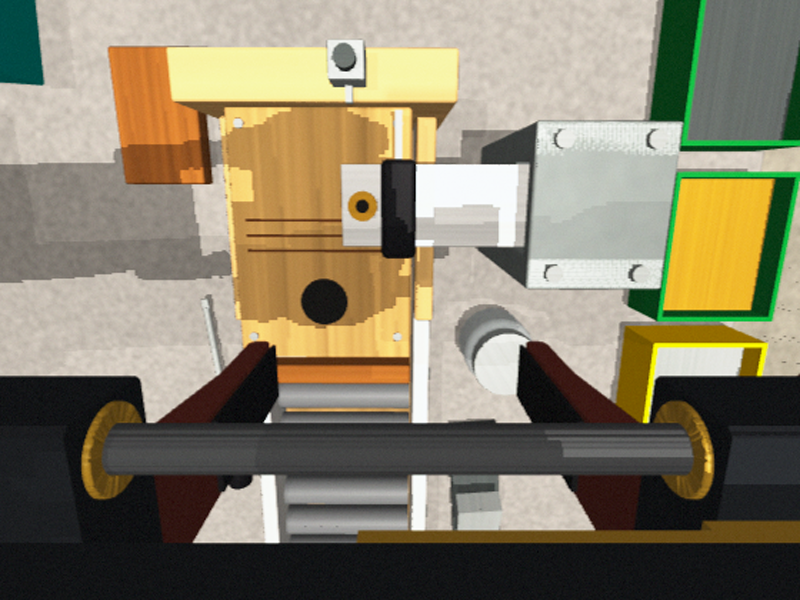

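The nest box nose is against the stop, with no roller gap at row ~107. The handle top spans cols 382-415 and rows 160-257, the mark tip is at (349,102) and the slide pointer tip at (399,110), all in the 800x600 view.

```bash
python3 - <<'E'
from h import *
q=[0,0.7072,0.707,-0.0003];pos=[.62,.0656,.2885]
for n,px,z in[("hTL",(382,161),.205),("hTR",(415,161),.205),("hBL",(382,256),.205),("hBR",(415,256),.205),("mark",(349,102),.154),("markbase",(348,88),.154),("sptr",(399,110),.154),("plateL",(342,164),.153),("plateLb",(342,245),.153),("blockL",(328,40),.172),("blockR",(362,40),.172),("boxnose",(318,107),.135),("rooftop",(320,358),.149),("stopFrontL",(180,103),.15),("stopR",(458,100),.15)]:
    p=(np.array(px)+.5)*.7-.5; print(n,p,wray(p,z,pos,q))
# height of handle from top view (two views): handle top centre
hw=lambda z:wray((np.array([398.5,208.5])+.5)*.7-.5,z,pos,q)
for z in(.185,.195,.205,.215): print(z,hw(z),proj("top",hw(z)),tc([158,240]))
E
```

```text
hTL [267.25 112.55] [0.6116 0.1432 0.205 ]
hTR [290.35 112.55] [0.628  0.1432 0.205 ]
hBL [267.25 179.05] [0.6113 0.0957 0.205 ]
hBR [290.35 179.05] [0.6285 0.0957 0.205 ]
mark [244.15  71.25] [0.591  0.1787 0.154 ]
markbase [243.45  61.45] [0.5906 0.1863 0.154 ]
sptr [279.15  76.85] [0.6202 0.1743 0.154 ]
plateL [239.25 114.65] [0.5858 0.144  0.153 ]
plateLb [239.25 171.35] [0.5844 0.0952 0.153 ]
blockL [229.45  27.85] [0.5823 0.2066 0.172 ]
blockR [253.25  27.85] [0.6004 0.2066 0.172 ]
boxnose [222.45  74.75] [0.5698 0.1789 0.135 ]
rooftop [223.85 250.45] [0.567  0.0184 0.149 ]
stopFrontL [125.85  71.95] [0.4905 0.1788 0.15  ]
stopR [320.45  69.85] [0.655  0.1805 0.15  ]
0.185 [0.6199 0.1191 0.185 ] [[228.3633 157.8225]] [229.125 154.625]
0.195 [0.6199 0.1195 0.195 ] [[227.7463 156.6172]] [229.125 154.625]
0.205 [0.6199 0.12   0.205 ] [[227.1184 155.3905]] [229.125 154.625]
0.215 [0.6198 0.1204 0.215 ] [[226.4793 154.142 ]] [229.125 154.625]
```

Request:
play_rows(
  grip_force=35,
  targets=[
    [[0.036,0,0,0,0,0,-1],[0.036,0,0,0,0,0,-1],[0,0,0,0,0,0,-1],[0,0,0.042,0,0,0,-1],[0,0,0.042,0,0,0,-1],[0,0,0.042,0,0,0,-1],[0,0,0.042,0,0,0,-1],[0,0,0,0,0,0,-1],[0,0,0,0,0,0,1],[0,0,0,0,0,0,1],[0,0,0,0,0,0,1],[0,0,0,0,0,0,1],[0,0,0,0,0,0,1],[0,0,0,0,0,0,1]],
  ],
)

```text
time: 11.58
tool_pos: [0.62, 0.1206, 0.1626]
tcp_rot: [-0.0, 0.707, 0.707, -0.0]
force: [0.1, 0.4, -0.1]
finger_gap: 0.359
grip_force: 0.0
```

Request:
play_rows(
  targets=[
    [[0,0,0,0,0,0,1],[0,0,0,0,0,0,1],[0,0,0,0,0,0,1],[0,0,0,0,0,0,1],[0,0,0,0,0,0,1]],
  ],
)

```text
time: 12.2
tool_pos: [0.6202, 0.1205, 0.1626]
tcp_rot: [0.0, 0.707, 0.707, 0.0]
force: [3.8, 0.3, -1.9]
finger_gap: 0.205
grip_force: 35.0
```

Request:
play_rows(
  targets=[
    [[0,-0.0055,0,0,0,0,1],[0,-0.0055,0,0,0,0,1],[0,-0.0055,0,0,0,0,1],[0,-0.0055,0,0,0,0,1],[0,-0.0055,0,0,0,0,1],[0,-0.0055,0,0,0,0,1],[0,0,0,0,0,0,1],[0,0,0,0,0,0,1]],
  ],
)

```text
time: 13.2
tool_pos: [0.5953, 0.1206, 0.1626]
tcp_rot: [0.0, 0.707, 0.707, 0.0]
force: [7.0, 2.0, -2.9]
finger_gap: 0.207
grip_force: 35.0
```

```bash
python3 - <<'E'
from h import *
import cv2
o=r.get_obs(); im=imaging.grab_frame("wrist"); print(o["tool_pos"],o["tcp_rot"],o["force"])
cv2.imwrite("pics/w3.png",im[:,:,::-1])
cv2.imwrite("pics/w3c.png",cv2.resize(im[100:300,180:380,::-1],(600,600),interpolation=cv2.INTER_CUBIC))
# where should the pointers appear
E
```

```text
[0.5953 0.1206 0.1626] [0.0002 0.7071 0.7071 0.0003] [ 7.0102  2.0137 -2.8751]
```

View pics/w3.png

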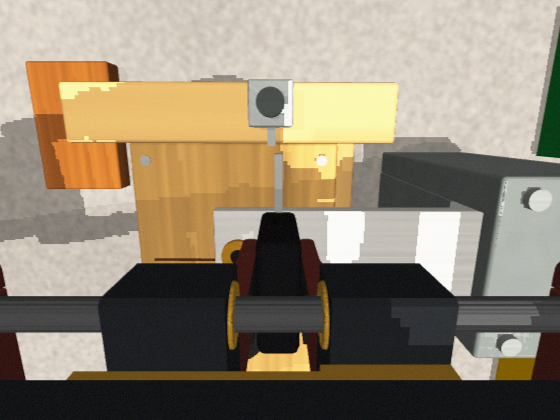

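The mark tip is at about (271,145) and the slide pointer at about (279,155), so roughly 4 mm remain. I'll measure that at sub-pixel level.

```bash
python3 - <<'E'
import cv2
g=cv2.imread("pics/w3.png").astype(int)
for row in list(range(128,148,2))+list(range(148,212,8)): print(row,[int(g[row,c,2]-g[row,c,0]) for c in range(262,290)])
E
```

```text
128 [117, 114, 116, 115, 100, 42, 6, 5, 4, 4, 3, 4, 2, 70, 118, 119, 117, 119, 119, 118, 117, 102, 90, 88, 95, 90, 90, 91]
130 [123, 124, 125, 123, 109, 44, 5, 4, 3, 5, 3, 7, 6, 70, 120, 120, 121, 119, 125, 125, 123, 97, 76, 77, 76, 76, 72, 77]
132 [123, 122, 123, 123, 109, 47, 3, 5, 1, 3, 2, 5, 1, 70, 119, 117, 118, 120, 122, 124, 123, 94, 76, 77, 76, 75, 77, 76]
134 [122, 120, 122, 120, 108, 46, 4, 6, 6, 3, 3, 2, 2, 69, 122, 121, 121, 120, 124, 123, 124, 99, 77, 76, 78, 77, 79, 80]
136 [122, 121, 121, 123, 120, 59, 4, 6, 6, 8, 5, 2, 1, 66, 119, 120, 117, 118, 121, 123, 124, 95, 77, 80, 75, 78, 81, 76]
138 [123, 121, 123, 123, 124, 56, 5, 4, 3, 4, 2, 5, 2, 65, 116, 116, 116, 117, 122, 124, 121, 96, 79, 81, 77, 82, 79, 81]
140 [119, 119, 118, 119, 119, 52, 6, 4, 3, 5, 7, 4, 3, 57, 111, 109, 110, 112, 116, 117, 117, 113, 96, 97, 97, 96, 96, 93]
142 [95, 92, 93, 91, 93, 34, 6, 2, 5, 4, 4, 4, 5, 41, 90, 87, 88, 87, 91, 96, 116, 121, 120, 119, 120, 122, 122, 126]
144 [116, 117, 116, 112, 112, 41, 5, 5, 7, 5, 3, 5, 4, 51, 105, 100, 91, 92, 114, 123, 123, 120, 120, 119, 117, 124, 127, 132]
[... 466 characters left out ...]
18, 115, 113, 116, 60, 15, 2, 5, 2, 5, 3, 3, 43, 91, 94, 89, 92, 129, 133, 134]
172 [123, 124, 123, 121, 117, 117, 118, 117, 116, 114, 113, 112, 63, 16, 3, 5, 5, 3, 6, 7, 42, 93, 94, 91, 92, 94, 101, 99]
180 [126, 124, 123, 120, 116, 116, 119, 118, 116, 114, 114, 112, 60, 16, 5, 4, 3, 8, 5, 4, 39, 83, 91, 92, 94, 97, 97, 99]
188 [114, 110, 111, 110, 110, 106, 103, 106, 105, 106, 101, 103, 54, 13, 5, 4, 7, 4, 5, 7, 45, 94, 90, 94, 94, 100, 100, 100]
196 [111, 114, 108, 106, 106, 106, 106, 108, 107, 103, 104, 102, 56, 13, 3, 3, 4, 4, 2, 4, 48, 91, 92, 90, 94, 99, 101, 99]
204 [116, 116, 112, 105, 103, 105, 107, 106, 104, 104, 101, 104, 56, 10, 4, 3, 3, 3, 1, 1, 45, 94, 91, 94, 95, 99, 99, 102]
```

```bash
python3 - <<'E'
import cv2
b=cv2.imread("pics/w3.png")[120:220,220:340]
cv2.imwrite("pics/w3d.png",cv2.resize(b,(720,600),interpolation=cv2.INTER_NEAREST))
E
```

```text
(no output)
```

View pics/w3d.png

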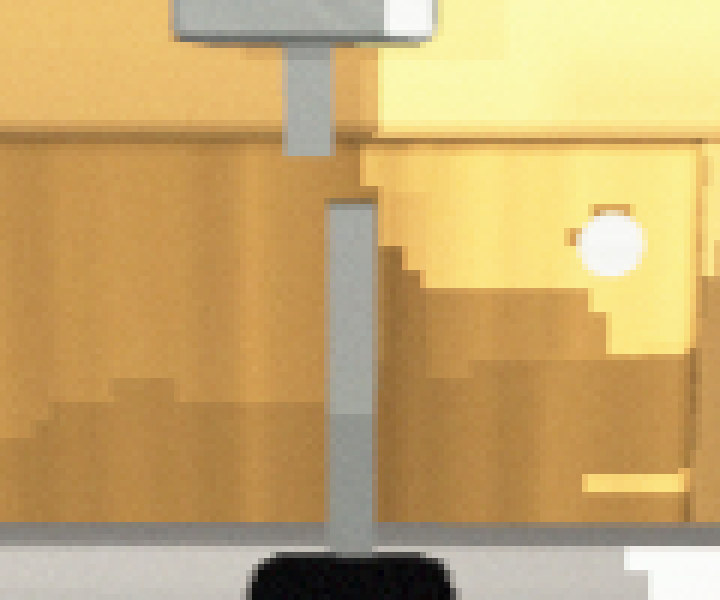

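Request:
play_rows(
  targets=[
    [[0,-0.0024,0,0,0,0,1],[0,-0.0023,0,0,0,0,1],[0,0,0,0,0,0,1],[0,0,0,0,0,0,1],[0,0,0,0,0,0,1]],
  ],
)

```text
time: 13.88
tool_pos: [0.5919, 0.1206, 0.1626]
tcp_rot: [0.0, 0.707, 0.707, 0.0]
force: [6.3, 1.6, -2.3]
finger_gap: 0.202
grip_force: 35.0
```

```bash
cat > m.py <<'E'
from h import *
o=r.get_obs(); im=imaging.grab_frame("wrist").astype(int); print(o["tool_pos"],o["force"])
import cv2; cv2.imwrite("pics/w_last.png",im[:,:,::-1].astype(np.uint8))
s=im[:,:,0]-im[:,:,2]
for rows in(range(120,212,4)):
    a=s[rows,255:300]; b=np.clip(1-a/100,0,1); b[b<.15]=0
    if b.sum()>3: print(rows,((255+np.arange(45))*b).sum()/b.sum(),b.sum())
E
python3 m.py
```

```text
[0.5919 0.1206 0.1626] [ 6.2968  1.6375 -2.2543]
120 277.64265603003287 42.62
124 277.70531286894925 42.349999999999994
128 277.82068062827227 7.640000000000001
132 282.0428163653662 10.510000000000002
136 281.53267326732674 10.1
140 277.7413793103449 7.539999999999999
144 277.57221458046774 7.27
156 277.95896032831735 7.3100000000000005
160 277.9736842105263 7.22
164 278.13660477453584 7.54
168 278.12881806108896 7.53
172 278.14112903225805 7.4399999999999995
176 278.16486486486485 7.4
180 278.15281501340485 7.46
184 278.1472556894244 7.47
188 278.0881174899867 7.489999999999999
192 278.08322324966974 7.57
196 278.08862433862436 7.56
200 278.10222804718217 7.63
204 278.0768229166667 7.68
208 276.9852063946553 41.91
```

The tips agree within about 0.3 px, or 0.15 mm. One last look at the whole scene before handing in.

```bash
python3 - <<'E'
from plant import imaging
import cv2
b=imaging.grab_frame("scene")[130:340,150:400,::-1]
a=cv2.imread("pics/w_last.png")[60:270,100:350]
cv2.imwrite("pics/fin.png",cv2.resize(cv2.hconcat([a,b]),(800,336),interpolation=cv2.INTER_CUBIC))
E
```

```text
(no output)
```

View pics/fin.png

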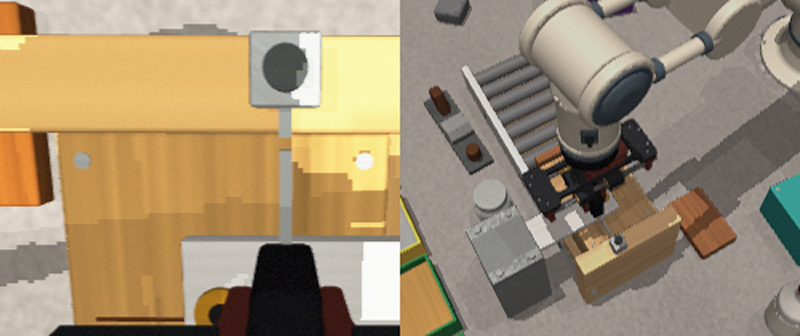

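The pointers are in line at (285,140). The box is flush with the stop along row 132, and the bystanders in view have not moved.

```bash
python3 -c "
from plant import r
print(r.close_job())"
```

```text
the job is handed in; nothing more can be done
None
```

I handed the job in at about 14 s: the nest box is against the end stop, and the arm is holding the drill guide with its pointer within about 0.15 mm of the mark.

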